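Show the bench camera the open jar and its cap, and log it

ROBOT

A 7-joint arm with a two-finger parallel gripper is mounted at the origin on the work surface. World frame = base frame: x ahead of the robot, y to its left, z up, the work surface at z = 0. Lengths are in m, angles in rad, forces in N, time in s.
With the tool pointing down it reaches from about 0.4 to 0.875 m from the base axis. Payload 6.5 kg.
Tool frame: the origin (TCP) lies between the finger pads; the fingertips stand 11 mm ahead of it and the grasp point (between the pads) lies 8 mm behind it; y points along the fingers, x is the direction in which the jaws open and shut, and the axes are right-handed (so a half turn about y gives the same grasp; the last joint's range is limited). The gripper opens to 85 mm and grips with 20 to 120 N. Pads are 22 mm wide; open, the fingers measure 114 mm over their backs; the gripper's body (76 mm by 85 mm) begins 54 mm behind the grasp point. The pads swing forward as they close: fully open they stand 13 mm farther back than shut.
Start: joints at [-0.066, 0.536, -0.004, 1.538, 0.003, 1.067, -0.071], TCP at [0.65, 0, 0.242] pointing down, gripper open.
Joint ranges: [-2.7, 2.7], [-0.37, 2.16], [-1.27, 1.26], [0.24, 2.4], [-1.31, 4.45], [0.19, 1.91], [-2.76, 2.76]. Speed limits (rad/s): [2.39, 2.39, 3.14, 3.14, 3.14, 3.14, 3.14].

INTERFACE

Orientations are given as [roll, pitch, yaw] about the fixed x, y, z axes, in that order (R = Rz(yaw) Ry(pitch) Rx(roll)).
In Python, from rig import * gives the robot as it stands.
- The arm moves only by the shell command python3 -m inch 'ROWS' [FORCE]. ROWS is JSON, a list of rows, each an object of numbers: "tx", "ty", "tz": the shift along the world's x, y, z in mm; "roll": the turn about the world's z in rad; "claw": the opening, from 0 (shut) to 1 (fully open). A call has 1 to 12 rows; each row is the pose to reach, as a shift and turn from the pose commanded when the call began; what a row does not reach only later rows make up. A row lasts 1/10 s, in which the tool goes at most 50 mm and 8.59 degrees, less where a joint would pass 70% of its speed; a pose out of reach is approached as far as the arm can. A call with a gripper value outside its range is refused whole. The fingers move at their own pace and stop on an object; FORCE is the grip in N (left out, the last holds). Time passes only in rows, so rows that repeat a pose let the fingers close. It gives the time, the measured TCP pose, the force and the opening at its end, in the units of the state.
- observe(): the state, without advancing time (a new reading comes with each control period).
- get_image(name): name is "scene" or "side" or "wrist"; returns a dict with "image" (384x512x3 uint8, blue, green, red), "z_map" (384x512 float32, m along the optical axis (not along the pixel's ray), 0 where there is no reading), "K" (3x3 intrinsics, pixels), "pose" (4x4, takes a point from camera to world coordinates); the wrist camera has in their place "hand_eye" (4x4, takes a point from camera to tool coordinates, whose origin is the TCP and whose axes are the tool frame's). Camera axes: x right, y down, z forward; pixel columns grow to the right and rows downward; lengths in m; the calibration is good to about 2 mm. The wrist camera is an equidistant fisheye: a pixel r from the principal point sees the ray r / f radians off the axis. A picture is of the moment at which its call begins: read the wrist's pose just before it.
- sign_off(): hands the job in, once; it reports no verdict.
Trained networks look in a picture, given as the dict that the camera call returned (one of the last four; its "shot" number tells which), for a name from the list of things; names that differ only in an ending like _2 or _b are one class to them, and where a whole thing is asked for, a point or a joint stands for the part that bears it (a point fixed in the world has none). Each returns a list of dicts, best first, with "confidence" (0 to 1); they miss things now and then, are a little off and sometimes report something else, mostly with a low value. They report only what shows in the picture. A call takes as long as a camera call. They do not tell look-alikes from the thing itself.
- find_in(picture, name): "at" ([x, y, z] in m, in world coordinates, good to about 4 mm: the middle of the surface that is visible of it).
The state is a dict: "time": time; "q": joint angles; "qvel": joint speeds; "tau": joint torques, N m; "ee_pos": TCP position; "orientation": TCP orientation; "force": force on the tool from outside, world axes, zero at the start; "moment": the same for the moment, N m; "finger_gap": finger opening in m.
Only numpy, scipy, OpenCV 4.12 (cv2) and the standard library are available. Lean on these libraries where they do the work, as an engineer would, in place of code of your own. Each camera call takes 0.05 s, during which the arm holds its last target.

TASK

For the bench camera's record, point at the sample jar that was left open: hold your fingertips two to three centimetres straight above the middle of its mouth, still, for two seconds; then point in the same way at the loose cap that fits it, and then press the recorder's button down fully and let it come up. Touch no jar, cap or any other loose thing, pick nothing up, and raise the hand well clear between these points so that it does not come down over any other jar, cap or lid.

Things in the scene. Friction and masses are not known exactly. Their poses are not given: they have to be found in the camera images.
- open_jar: the sample jar left open: white plastic, round, 52 mm across, 62 mm high, its open neck 45 mm across. Stands upright in the tray, in any one of four places. Origin at the centre of its underside, z up; its mouth is 62 mm above the origin
- closed_jar1: one of three like jars closed with their screw caps: white plastic, 52 mm across, 66 mm high over the cap. In the same tray, jar centres about 86 mm apart. Origin at the centre of its underside, z up
- closed_jar2: one of three like jars closed with their screw caps: white plastic, 52 mm across, 66 mm high over the cap. In the same tray, jar centres about 86 mm apart. Origin at the centre of its underside, z up
- closed_jar3: one of three like jars closed with their screw caps: white plastic, 52 mm across, 66 mm high over the cap. In the same tray, jar centres about 86 mm apart. Origin at the centre of its underside, z up
- jar_tray: fixed shallow grey tray 200 x 200 mm, 22 mm high, floor 4 mm thick, on which the four jars stand two by two. Origin at the centre of its underside
- jar_cap: the open jar's own screw cap, like those on the closed jars: white ribbed disc 51 mm across, 18 mm high, lying top up on the green mat. Origin at the centre of its underside, z up
- small_cap: a smaller bottle cap that does not fit: white ribbed disc 28 mm across, 16 mm high, on the mat. Origin at the centre of its underside, z up
- dish_lid: a culture dish lid that does not fit: flat white disc 92 mm across, 15 mm high, on the mat. Origin at the centre of its underside, z up
- recorder: fixed grey box 100 x 90 mm, 40 mm high, with one large round push button on its top. Origin at the centre of its underside
- log_button_top (a point): centre of the top face of the recorder's round grey push button (36 mm across, facing up); it goes down with the button
- log_button (a joint): how far the recorder's button is pressed: 0 = up, 0.006 m = fully down. A spring raises it again; fully down takes about 5 N
- vial: bystander: upright amber vial 24 mm across, 45 mm high, between the caps and the recorder. Origin at the centre of its underside
- beaker: bystander: glass beaker 68 mm across, 90 mm high, at the back. Origin at the centre of its underside
- marker: bystander: marker pen 130 mm long, 14 mm thick, lying on the bench beyond the caps. Origin under its middle
- tweezers: bystander: steel tweezers 120 mm long, lying flat to the left of the tray. Origin under their middle
Mind the look-alikes: they are no part of the job. What is shaped like the recorder but pink is not meant.

How it is judged:
By the outcome, as a careful person would: the job done as asked, in the order asked, and still so for the second after the job is handed in, with the robot touching nothing.
It also fails if it takes over 58 s, if anything falls off the work surface, if the arm or the gripper's body presses on something with over 40 N, if the wrist force passes 120 N, or if a joint passes its speed limit or range.

## Working session

There is one attempt and no reset: what is moved stays moved. The work goes in short steps, Python scripts to look and compute and a shell command to move; the robot and the scene stay as the last step left them, time stands still between calls to the robot, and variables do not carry over. Pictures are saved under pics/ and viewed, and the job is handed in when it is done.

```bash
mkdir -p pics; cat > h.py <<'E'
from rig import *
import numpy as np, cv2
E
python3 - <<'E'
from h import *
print(observe())
for n in ["scene","side"]:
    p=get_image(n); cv2.imwrite(f"pics/{n}0.png",p["image"]); np.savez(f"{n}0.npz",z=p["z_map"],K=p["K"],T=p["pose"],im=p["image"])
    for o in ["open_jar","closed_jar1","jar_cap","small_cap","dish_lid","recorder","log_button_top","vial","beaker","marker"]:
        print(n,o,[(np.round(d["at"],3).tolist(),round(d["confidence"],2)) for d in find_in(p,o)][:5])
E
```

```text
{'time': 0.0, 'q': array([-0.0661914 ,  0.53717152, -0.00446158,  1.53888988,  0.0025951 ,
        1.06730165, -0.07117547]), 'qvel': array([ 0.00107368, -0.00028716,  0.0016808 ,  0.00036882, -0.00091608,
        0.00034756, -0.0004937 ]), 'tau': array([-4.51575825e-04, -5.83398092e+01,  1.04865700e+00, -2.59097242e+01,
        1.23920938e-02,  9.44124302e-03, -7.87308863e-06]), 'ee_pos': array([ 6.49374821e-01, -8.00400974e-06,  2.41402860e-01]), 'orientation': array([-1.57090966e+00,  1.76097235e-03,  1.05170774e-04]), 'force': array([-0.28814045,  1.07082041,  0.94687137]), 'moment': array([-0.01111901, -0.00972978,  0.01433249]), 'finger_gap': 0.08521047008014557}
scene open_jar [([0.495, 0.182, 0.047], 0.73), ([0.598, -0.298, 0.062], 0.4), ([0.559, 0.145, 0.006], 0.21)]
scene closed_jar1 [([0.594, 0.176, 0.053], 0.8), ([0.594, 0.091, 0.055], 0.75), ([0.498, 0.092, 0.061], 0.7)]
scene jar_cap [([0.446, -0.254, 0.012], 0.64)]
scene small_cap [([0.487, -0.11, 0.018], 0.44)]
scene dish_lid [([0.616, -0.106, 0.015], 0.57)]
scene recorder [([0.616, -0.294, 0.04], 0.67), ([0.318, -0.5
[... 408 characters left out ...]
3, 0.054], 0.85), ([0.574, 0.16, 0.065], 0.82), ([0.575, 0.079, 0.056], 0.7), ([0.608, -0.112, 0.016], 0.22)]
side jar_cap [([0.44, -0.257, 0.016], 0.72)]
side small_cap [([0.478, -0.107, 0.01], 0.51), ([0.532, 0.113, 0.002], 0.5), ([0.538, -0.195, 0.025], 0.44)]
side dish_lid [([0.609, -0.113, 0.015], 0.92), ([0.593, -0.308, 0.04], 0.73)]
side recorder [([0.314, -0.579, 0.039], 0.84), ([0.594, -0.307, 0.037], 0.68)]
side log_button_top [([0.301, -0.593, 0.061], 0.71), ([0.59, -0.293, 0.06], 0.52)]
side vial [([0.541, -0.197, 0.028], 0.57), ([0.733, -0.171, 0.016], 0.36)]
side beaker [([0.781, -0.054, 0.065], 0.57)]
side marker [([0.734, -0.169, 0.017], 0.64), ([0.786, -0.057, 0.067], 0.24)]
```

View pics/scene0.png

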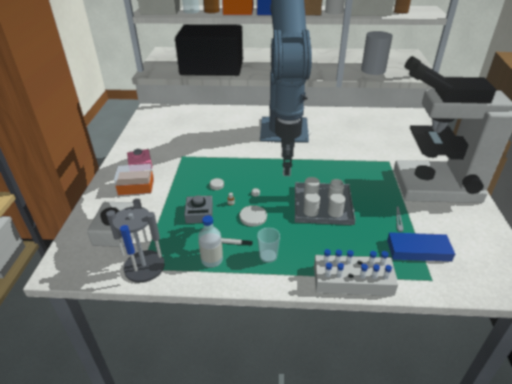

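View pics/side0.png

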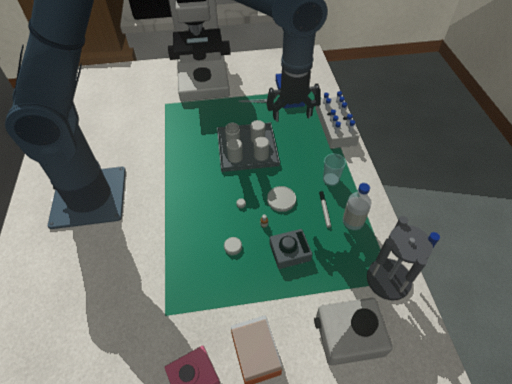

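```bash
python3 - <<'E'
from h import *
a=cv2.imread("pics/scene0.png")[165:230,280:365]; b=cv2.imread("pics/side0.png")[110:180,210:290]
c=cv2.imread("pics/side0.png")[180:270,220:320]
cv2.imwrite("pics/zoom0.png",np.hstack([cv2.resize(x,(380,330),interpolation=cv2.INTER_CUBIC) for x in (a,b)]))
cv2.imwrite("pics/zoomc.png",cv2.resize(c,(500,450),interpolation=cv2.INTER_CUBIC))
for n in ["scene","side"]:
    d=np.load(n+"0.npz"); z,K,T=d["z"],d["K"],d["T"]
    v,u=np.mgrid[:384,:512]
    P=np.stack([(u-K[0,2])/K[0,0]*z,(v-K[1,2])/K[1,1]*z,z,1+0*z],-1)@T.T
    P=P[...,:3]
    def st(name,c,r,zl,zh):
        m=(np.hypot(P[...,0]-c[0],P[...,1]-c[1])<r)&(P[...,2]>zl)&(P[...,2]<zh)&(z>0)
        q=P[m]; 
        print(n,name,m.sum(),"mid",np.round((q[:,:2].max(0)+q[:,:2].min(0))/2,4),"mean",np.round(q.mean(0),4),"ext",np.round(np.ptp(q,axis=0),3),"ztop",np.round(np.percentile(q[:,2],[50,95]),4))
    for k,c in dict(j00=(.49,.175),j01=(.49,.088),j10=(.585,.17),j11=(.585,.085)).items(): st(k,c,.04,.05,.08)
    st("cap",(.443,-.255),.045,.009,.03)
    st("button",(.594,-.298),.035,.05,.08)
    st("rec",(.6,-.3),.09,.034,.047)
    st("tray?",(.54,.13),.16,.012,.03)
E
```

```text
scene j00 110 mid [0.4907 0.1847] mean [0.491  0.1837 0.0587] ext [0.054 0.05  0.02 ] ztop [0.0577 0.0663]
scene j01 153 mid [0.4857 0.0984] mean [0.4937 0.097  0.0661] ext [0.054 0.051 0.024] ztop [0.0682 0.0721]
scene j10 175 mid [0.5768 0.1766] mean [0.5843 0.1758 0.0661] ext [0.058 0.051 0.024] ztop [0.0685 0.072 ]
scene j11 177 mid [0.5795 0.0924] mean [0.5843 0.0924 0.0654] ext [0.051 0.051 0.024] ztop [0.0677 0.0721]
scene cap 110 mid [ 0.4431 -0.2541] mean [ 0.4454 -0.2529  0.0162] ext [0.052 0.05  0.013] ztop [0.0165 0.0207]
scene button 113 mid [ 0.5961 -0.2951] mean [ 0.5992 -0.2937  0.0576] ext [0.047 0.048 0.017] ztop [0.0587 0.0646]
scene rec 383 mid [ 0.604  -0.2936] mean [ 0.6136 -0.2914  0.0397] ext [0.111 0.101 0.013] ztop [0.0396 0.0436]
scene tray? 472 mid [0.5326 0.1382] mean [0.5686 0.1399 0.0198] ext [0.211 0.202 0.018] ztop [0.02   0.0275]
side j00 109 mid [0.4865 0.1844] mean [0.487  0.1806 0.0598] ext [0.05  0.049 0.019] ztop [0.0607 0.0683]
side j01 190 mid [0.4854 0.0951] mean [0.4845 0.09   0.0666] ext [0.052 0.051 0.025] ztop [0.0694 0.0729]
side j10 170 mid [0.5756 0.1745] mean [0.5747 0.1695 0.0667] ext [0.048 0.052 0.025] ztop [0.0693 0.0739]
side j11 180 mid [0.5755 0.0904] mean [0.5745 0.0854 0.067 ] ext [0.049 0.049 0.027] ztop [0.0692 0.0738]
side cap 236 mid [ 0.4381 -0.2563] mean [ 0.4382 -0.2579  0.0177] ext [0.05  0.051 0.015] ztop [0.018  0.0211]
side button 224 mid [ 0.5911 -0.2973] mean [ 0.5903 -0.3001  0.0576] ext [0.05  0.049 0.017] ztop [0.0591 0.0645]
side rec 763 mid [ 0.5994 -0.2959] mean [ 0.6002 -0.3006  0.0403] ext [0.108 0.098 0.013] ztop [0.0403 0.0437]
side tray? 502 mid [0.5323 0.1386] mean [0.5321 0.1071 0.0201] ext [0.203 0.209 0.018] ztop [0.0204 0.028 ]
```

View pics/zoom0.png

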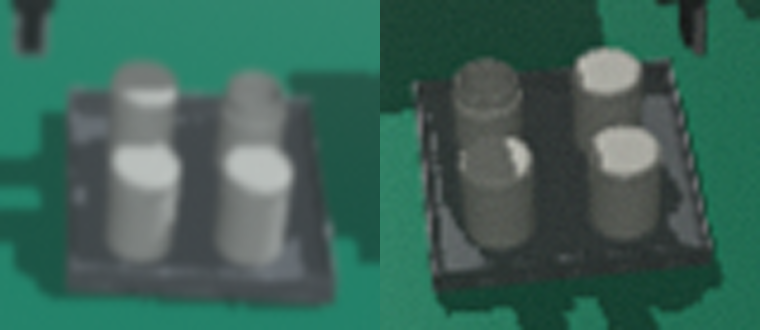

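View pics/zoomc.png

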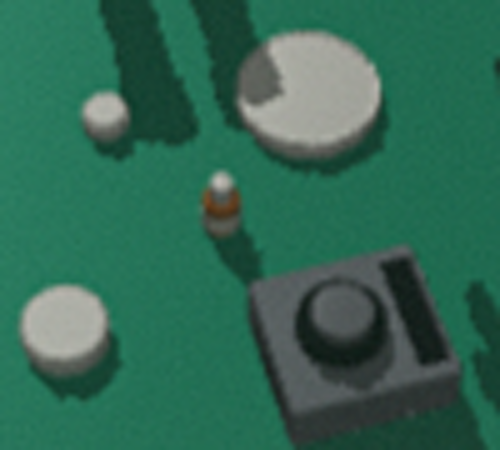

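```bash
python3 -m inch '[{"tx":-20,"ty":23,"tz":0,"claw":0},{"tx":-40,"ty":46,"tz":0,"claw":0},{"tx":-60,"ty":69,"tz":0,"claw":0},{"tx":-80,"ty":92,"tz":0,"claw":0},{"tx":-100,"ty":115,"tz":0,"claw":0},{"tx":-120,"ty":138,"tz":0,"claw":0},{"tx":-140,"ty":160,"tz":0,"claw":0},{"tx":-160,"ty":183,"tz":0,"claw":0},{"tx":-160,"ty":183,"tz":0,"claw":0},{"tx":-160,"ty":183,"tz":0,"claw":0},{"tx":-160,"ty":183,"tz":0,"claw":0},{"tx":-160,"ty":183,"tz":0,"claw":0}]'
cat >> h.py <<'E'
def cloud(p):
    z,K,T=p["z_map"],p["K"],p["pose"]
    v,u=np.mgrid[:384,:512]
    P=np.stack([(u-K[0,2])/K[0,0]*z,(v-K[1,2])/K[1,1]*z,z,1+0*z],-1)@T.T
    return P[...,:3]
def wproj(p,R,t,X):
    # world -> wrist pixel
    H=np.linalg.inv(p["hand_eye"]); c=(np.asarray(X)-t)@R; c=c@H[:3,:3].T+H[:3,3]
    th=np.arctan2(np.hypot(c[...,0],c[...,1]),c[...,2]); ph=np.arctan2(c[...,1],c[...,0]); K=p["K"]
    return np.stack([K[0,2]+K[0,0]*th*np.cos(ph),K[1,2]+K[1,1]*th*np.sin(ph)],-1)
def wcloud(p,R,t):
    K=p["K"];z=p["z_map"];v,u=np.mgrid[:384,:512]
    x=(u-K[0,2])/K[0,0];y=(v-K[1,2])/K[1,1];th=np.hypot(x,y);s=np.tan(th)/np.maximum(th,1e-9)
    c=np.stack([x*s*z,y*s*z,z],-1); H=p["hand_eye"]
    return (c@H[:3,:3].T+H[:3,3])@R.T+t
def wpose():
    from scipy.spatial.transform import Rotation as Ro
    s=observe(); return Ro.from_euler("xyz",s["orientation"]).as_matrix(),np.array(s["ee_pos"])
E
cat > look.py <<'E'
from h import *
import sys
k=sys.argv[1]
s=observe();print(s["time"],s["ee_pos"],s["orientation"],s["finger_gap"],s["force"])
R,t=wpose(); p=get_image("wrist"); W=wcloud(p,R,t)
np.savez(f"w{k}.npz",W=W,z=p["z_map"],im=p["image"])
cv2.imwrite(f"pics/w{k}.png",p["image"])
for n in ["scene","side"]:
    q=get_image(n); cv2.imwrite(f"pics/{n}{k}.png",q["image"]); P=cloud(q)
    m=(np.hypot(P[...,0]-t[0],P[...,1]-t[1])<.03)&(P[...,2]>t[2]-.03)&(P[...,2]<t[2]+.03)&(q["z_map"]>0)
    f=P[m]; 
    if len(f): print(n,len(f),"tip z",np.sort(f[:,2])[:5]-t[2],"xy off",f[f[:,2]<t[2]+.01].mean(0)[:2]-t[:2])
E
python3 look.py 1
```

```text
1.1 [ 6.49988172e-01 -1.43372767e-05  2.42285889e-01] [-1.57082541e+00  1.97536312e-05  3.79542215e-05] 0.08540823673236424 [-0.24524159 -0.15324676 -0.03440555]validation failed for argument at $[0]...
```

```bash
python3 -m inch '[{"tx":-20,"ty":23,"tz":0,"roll":0,"claw":0},{"tx":-40,"ty":46,"tz":0,"roll":0,"claw":0},{"tx":-60,"ty":69,"tz":0,"roll":0,"claw":0},{"tx":-80,"ty":92,"tz":0,"roll":0,"claw":0},{"tx":-100,"ty":115,"tz":0,"roll":0,"claw":0},{"tx":-120,"ty":138,"tz":0,"roll":0,"claw":0},{"tx":-140,"ty":160,"tz":0,"roll":0,"claw":0},{"tx":-160,"ty":183,"tz":0,"roll":0,"claw":0},{"tx":-160,"ty":183,"tz":0,"roll":0,"claw":0},{"tx":-160,"ty":183,"tz":0,"roll":0,"claw":0},{"tx":-160,"ty":183,"tz":0,"roll":0,"claw":0},{"tx":-160,"ty":183,"tz":0,"roll":0,"claw":0}]' && python3 look.py 1
```

```text
time: 2.45
ee_pos: [0.4907, 0.1819, 0.2423]
orientation: [-1.571, -0.0, -0.002]
force: [0.4, -0.8, -0.6]
finger_gap: -0.0001
2.45 [0.49074474 0.18189984 0.24227562] [-1.57121464e+00 -2.93902248e-04 -1.97952340e-03] -0.0001302814467940147 [ 0.36010108 -0.78574645 -0.56283585]
scene 67 tip z [-0.01221797 -0.01161522 -0.01098849 -0.00993154 -0.00765182] xy off [ 0.00952694 -0.00129229]
side 81 tip z [-0.00979635 -0.00790684 -0.00788749 -0.00560006 -0.00549339] xy off [ 0.00028306 -0.00830457]
```

Fingers shut, tips about 11 mm ahead of the TCP confirmed by depth. Now the wrist view.

View pics/w1.png

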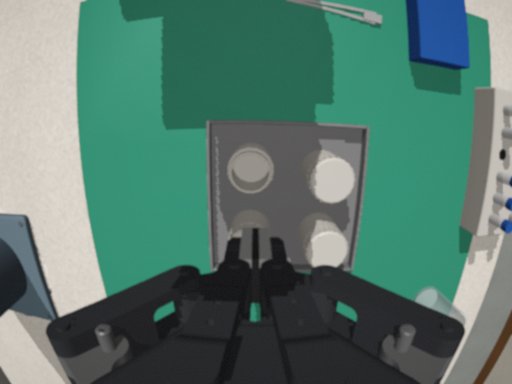

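```bash
python3 - <<'E'
import numpy as np
d=np.load("w1.npz");W=d["W"];z=d["z"]
for c in [(.489,.183),(.489,.097),(.577,.176),(.577,.092)]:
    m=(np.hypot(W[...,0]-c[0],W[...,1]-c[1])<.04)&(W[...,2]>.057)&(W[...,2]<.09)&(z>0)
    q=W[m]
    if len(q)>5: print(c,m.sum(),(q.max(0)+q.min(0))/2,q.mean(0),np.ptp(q,axis=0))
E
```

```text
(0.489, 0.183) 390 [0.48532379 0.18730144 0.06236784] [0.48525169 0.18630884 0.06408927] [0.04262741 0.04416464 0.01070489]
(0.489, 0.097) 126 [0.47767589 0.11679684 0.06392893] [0.47455781 0.12002023 0.06407581] [0.03716271 0.01776832 0.01380254]
(0.577, 0.176) 1728 [0.5741793  0.17873665 0.0645074 ] [0.5727309  0.18006604 0.06876134] [0.05153784 0.05198969 0.01479263]
(0.577, 0.092) 1349 [0.57386418 0.09693652 0.06422127] [0.57256312 0.09945616 0.06830853] [0.05194252 0.04780578 0.01434391]
```

```bash
python3 -m inch '[{"tx":-3,"ty":2,"tz":-15,"roll":0,"claw":0},{"tx":-3,"ty":2,"tz":-40,"roll":0,"claw":0},{"tx":-3,"ty":2,"tz":-65,"roll":0,"claw":0},{"tx":-3,"ty":2,"tz":-90,"roll":0,"claw":0},{"tx":-3,"ty":2,"tz":-110,"roll":0,"claw":0},{"tx":-3,"ty":2,"tz":-125,"roll":0,"claw":0},{"tx":-3,"ty":2,"tz":-135,"roll":0,"claw":0},{"tx":-3,"ty":2,"tz":-140,"roll":0,"claw":0},{"tx":-3,"ty":2,"tz":-140,"roll":0,"claw":0},{"tx":-3,"ty":2,"tz":-140,"roll":0,"claw":0},{"tx":-3,"ty":2,"tz":-140,"roll":0,"claw":0}]' && python3 look.py 2
```

```text
time: 3.7
ee_pos: [0.4876, 0.1852, 0.103]
orientation: [-1.57, -0.001, -0.0]
force: [0.4, -0.4, 0.3]
finger_gap: -0.0002
3.7 [0.48756076 0.18523027 0.10304156] [-1.57022793e+00 -1.32956933e-03 -6.41303029e-05] -0.00015390687804384416 [ 0.36006219 -0.39184355  0.28423157]
scene 52 tip z [-0.00727679 -0.00685574 -0.0049914  -0.00447558 -0.00417978] xy off [ 0.00980761 -0.00233832]
side 65 tip z [-0.00778879 -0.00450007 -0.00411592 -0.00304057 -0.0028672 ] xy off [ 0.0009501  -0.00934811]
```

View pics/w2.png

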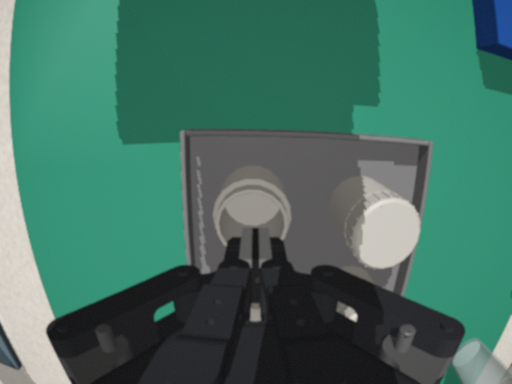

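```bash
python3 - <<'E'
import cv2,numpy as np
a=cv2.imread("pics/scene2.png")[140:230,270:375]; b=cv2.imread("pics/side2.png")[80:180,190:300]
cv2.imwrite("pics/zoom2.png",np.hstack([cv2.resize(x,(390,350),interpolation=cv2.INTER_CUBIC) for x in (a,b)]))
E
```

```text
(no output)
```

View pics/zoom2.png

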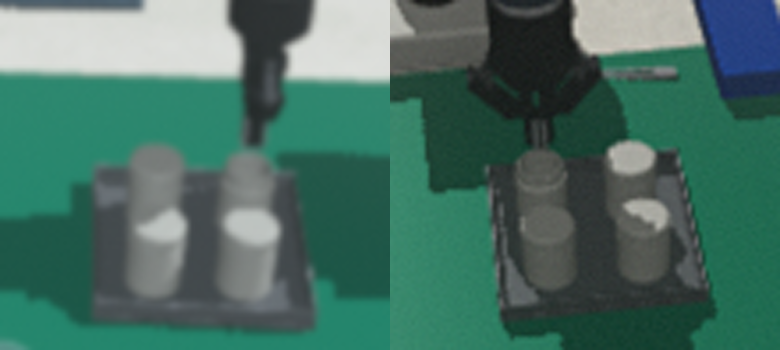

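Every view shows the tips over the open mouth (wrist about (252,205)), about 26 mm above it. I'll hold there.

```bash
for i in 1 2; do python3 -m inch '[{"tx":0,"ty":0,"tz":0,"roll":0,"claw":0},{"tx":0,"ty":0,"tz":0,"roll":0,"claw":0},{"tx":0,"ty":0,"tz":0,"roll":0,"claw":0},{"tx":0,"ty":0,"tz":0,"roll":0,"claw":0},{"tx":0,"ty":0,"tz":0,"roll":0,"claw":0},{"tx":0,"ty":0,"tz":0,"roll":0,"claw":0},{"tx":0,"ty":0,"tz":0,"roll":0,"claw":0},{"tx":0,"ty":0,"tz":0,"roll":0,"claw":0},{"tx":0,"ty":0,"tz":0,"roll":0,"claw":0},{"tx":0,"ty":0,"tz":0,"roll":0,"claw":0},{"tx":0,"ty":0,"tz":0,"roll":0,"claw":0},{"tx":0,"ty":0,"tz":0,"roll":0,"claw":0}]'; done
python3 -m inch '[{"tx":0,"ty":0,"tz":15,"roll":0,"claw":0},{"tx":0,"ty":0,"tz":40,"roll":0,"claw":0},{"tx":0,"ty":0,"tz":65,"roll":0,"claw":0},{"tx":0,"ty":0,"tz":90,"roll":0,"claw":0},{"tx":0,"ty":0,"tz":115,"roll":0,"claw":0},{"tx":0,"ty":0,"tz":135,"roll":0,"claw":0},{"tx":0,"ty":0,"tz":140,"roll":0,"claw":0},{"tx":0,"ty":0,"tz":140,"roll":0,"claw":0}]'
```

```text
time: 5.05
ee_pos: [0.487, 0.185, 0.1023]
orientation: [-1.571, -0.0, 0.0]
force: [0.2, -0.1, -0.1]
finger_gap: 0.0
time: 6.25
ee_pos: [0.487, 0.185, 0.1023]
orientation: [-1.571, -0.0, 0.0]
force: [0.1, -0.5, -0.4]
finger_gap: 0.0001
time: 7.05
ee_pos: [0.4872, 0.1851, 0.2426]
orientation: [-1.57, -0.001, 0.0]
force: [0.4, -0.4, -0.1]
finger_gap: 0.0001
```

```bash
python3 -m inch '[{"tx":-2,"ty":-20,"tz":0,"roll":0,"claw":0},{"tx":-6,"ty":-60,"tz":0,"roll":0,"claw":0},{"tx":-10,"ty":-100,"tz":0,"roll":0,"claw":0},{"tx":-14,"ty":-140,"tz":0,"roll":0,"claw":0},{"tx":-18,"ty":-180,"tz":0,"roll":0,"claw":0},{"tx":-23,"ty":-220,"tz":0,"roll":0,"claw":0},{"tx":-27,"ty":-260,"tz":0,"roll":0,"claw":0},{"tx":-31,"ty":-300,"tz":0,"roll":0,"claw":0},{"tx":-35,"ty":-340,"tz":0,"roll":0,"claw":0},{"tx":-40,"ty":-380,"tz":0,"roll":0,"claw":0},{"tx":-44,"ty":-420,"tz":0,"roll":0,"claw":0},{"tx":-46,"ty":-440,"tz":0,"roll":0,"claw":0}]'
python3 -m inch '[{"tx":0,"ty":0,"tz":0,"roll":0,"claw":0},{"tx":0,"ty":0,"tz":0,"roll":0,"claw":0},{"tx":0,"ty":0,"tz":0,"roll":0,"claw":0},{"tx":0,"ty":0,"tz":0,"roll":0,"claw":0}]'
python3 look.py 3; python3 - <<'E'
import numpy as np
d=np.load("w3.npz");W=d["W"];z=d["z"]
for n,c,l,h in [("cap",(.441,-.255),.012,.04),("but",(.594,-.296),.055,.08)]:
    m=(np.hypot(W[...,0]-c[0],W[...,1]-c[1])<.045)&(W[...,2]>l)&(W[...,2]<h)&(z>0)
    q=W[m]
    if len(q)>5: print(n,m.sum(),(q.max(0)+q.min(0))/2,q.mean(0),np.ptp(q,axis=0))
E
```

```text
time: 8.25
ee_pos: [0.439, -0.2585, 0.2408]
orientation: [-1.572, 0.003, -0.004]
force: [-0.5, -0.0, 0.1]
finger_gap: 0.0001
time: 8.65
ee_pos: [0.4412, -0.2536, 0.2419]
orientation: [-1.57, 0.001, 0.002]
force: [-0.5, 0.2, 0.6]
finger_gap: -0.0003
8.65 [ 0.44123611 -0.25355857  0.2419217 ] [-1.57009126e+00  5.17110045e-04  2.25438210e-03] -0.0003000923485863018 [-0.45452226  0.18521892  0.61504112]
scene 57 tip z [-0.00924193 -0.00821848 -0.00703305 -0.00605337 -0.00583266] xy off [0.00971637 0.00127728]
side 103 tip z [-0.00670125 -0.00635853 -0.00610998 -0.00497123 -0.00466535] xy off [ 0.00074174 -0.00971935]
cap 1316 [ 0.43732801 -0.25265788  0.01584618] [ 0.437321   -0.25248286  0.01720959] [0.04925331 0.05099608 0.00760786]
but 630 [ 0.58909417 -0.29444922  0.05918028] [ 0.58830432 -0.29317147  0.0609147 ] [0.03474137 0.03540935 0.00834542]
```

View pics/w3.png

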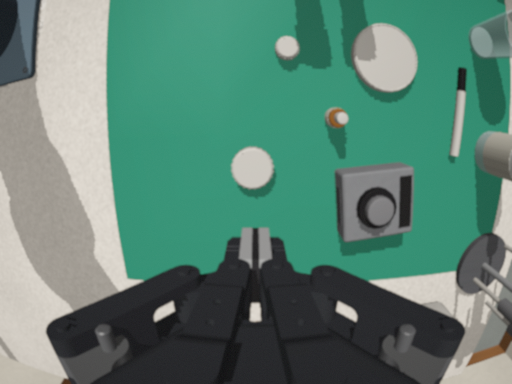

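The wrist view shows the 51 mm jar cap at (252,168). The smaller cap is at (287,47) and the dish lid at (385,57). Going down over the jar cap.

```bash
python3 -m inch '[{"tx":-2,"ty":0,"tz":-15,"roll":0,"claw":0},{"tx":-2,"ty":0,"tz":-40,"roll":0,"claw":0},{"tx":-2,"ty":0,"tz":-65,"roll":0,"claw":0},{"tx":-2,"ty":0,"tz":-95,"roll":0,"claw":0},{"tx":-2,"ty":0,"tz":-125,"roll":0,"claw":0},{"tx":-2,"ty":0,"tz":-150,"roll":0,"claw":0},{"tx":-2,"ty":0,"tz":-170,"roll":0,"claw":0},{"tx":-2,"ty":0,"tz":-182,"roll":0,"claw":0},{"tx":-2,"ty":0,"tz":-187,"roll":0,"claw":0},{"tx":-2,"ty":0,"tz":-188,"roll":0,"claw":0},{"tx":-2,"ty":0,"tz":-188,"roll":0,"claw":0},{"tx":-2,"ty":0,"tz":-188,"roll":0,"claw":0}]' && python3 look.py 4
python3 - <<'E'
import cv2,numpy as np
a=cv2.imread("pics/scene4.png")[130:240,170:280]; b=cv2.imread("pics/side4.png")[160:280,180:310]
cv2.imwrite("pics/zoom4.png",np.hstack([cv2.resize(x,(390,350),interpolation=cv2.INTER_CUBIC) for x in (a,b)]))
E
```

```text
time: 10.0
ee_pos: [0.4396, -0.2553, 0.0552]
orientation: [-1.572, -0.002, -0.0]
force: [-0.3, -0.1, -0.8]
finger_gap: -0.0001
10.0 [ 0.43964066 -0.25533338  0.05515524] [-1.57151565e+00 -1.52356959e-03 -5.44436106e-05] -6.573152624358575e-05 [-0.33465313 -0.10743691 -0.78297068]
scene 47 tip z [-0.01115007 -0.01109843 -0.00903803 -0.00783277 -0.00695977] xy off [0.01065106 0.00250631]
side 67 tip z [-0.00569949 -0.00521261 -0.00495052 -0.00463517 -0.00440118] xy off [ 0.00043128 -0.00918679]
```

View pics/zoom4.png

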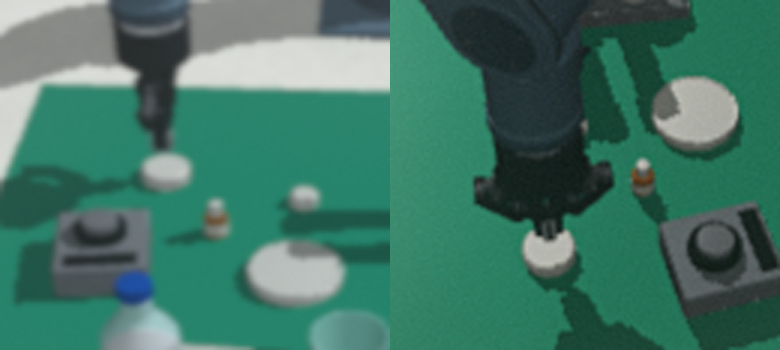

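View pics/w4.png

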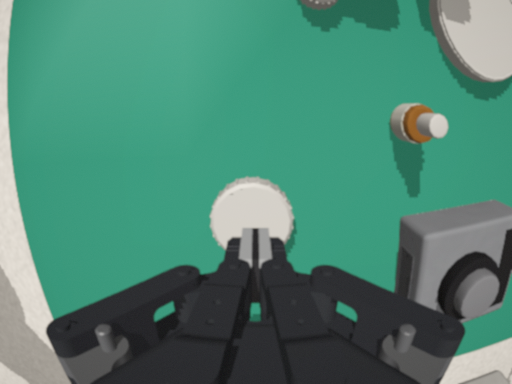

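Tips are centred over the jar cap (wrist (252,215)) and about 26 mm above its top. Hold, then raise.

```bash
for i in 1 2; do python3 -m inch '[{"tx":0,"ty":0,"tz":0,"roll":0,"claw":0},{"tx":0,"ty":0,"tz":0,"roll":0,"claw":0},{"tx":0,"ty":0,"tz":0,"roll":0,"claw":0},{"tx":0,"ty":0,"tz":0,"roll":0,"claw":0},{"tx":0,"ty":0,"tz":0,"roll":0,"claw":0},{"tx":0,"ty":0,"tz":0,"roll":0,"claw":0},{"tx":0,"ty":0,"tz":0,"roll":0,"claw":0},{"tx":0,"ty":0,"tz":0,"roll":0,"claw":0},{"tx":0,"ty":0,"tz":0,"roll":0,"claw":0},{"tx":0,"ty":0,"tz":0,"roll":0,"claw":0},{"tx":0,"ty":0,"tz":0,"roll":0,"claw":0},{"tx":0,"ty":0,"tz":0,"roll":0,"claw":0}]'; done
python3 -m inch '[{"tx":0,"ty":0,"tz":15,"roll":0,"claw":0},{"tx":0,"ty":0,"tz":40,"roll":0,"claw":0},{"tx":0,"ty":0,"tz":70,"roll":0,"claw":0},{"tx":0,"ty":0,"tz":100,"roll":0,"claw":0},{"tx":0,"ty":0,"tz":130,"roll":0,"claw":0},{"tx":0,"ty":0,"tz":150,"roll":0,"claw":0},{"tx":0,"ty":0,"tz":160,"roll":0,"claw":0},{"tx":0,"ty":0,"tz":160,"roll":0,"claw":0}]'
python3 -m inch '[{"tx":20,"ty":-5,"tz":0,"roll":0,"claw":0},{"tx":50,"ty":-13,"tz":0,"roll":0,"claw":0},{"tx":80,"ty":-21,"tz":0,"roll":0,"claw":0},{"tx":110,"ty":-29,"tz":0,"roll":0,"claw":0},{"tx":135,"ty":-36,"tz":0,"roll":0,"claw":0},{"tx":153,"ty":-41,"tz":0,"roll":0,"claw":0},{"tx":153,"ty":-41,"tz":0,"roll":0,"claw":0},{"tx":153,"ty":-41,"tz":0,"roll":0,"claw":0},{"tx":153,"ty":-41,"tz":0,"roll":0,"claw":0}]'
python3 look.py 5; python3 - <<'E'
import numpy as np
d=np.load("w5.npz");W=d["W"];z=d["z"]
for n,c,l,h in [("but",(.592,-.296),.058,.08)]:
    m=(np.hypot(W[...,0]-c[0],W[...,1]-c[1])<.045)&(W[...,2]>l)&(W[...,2]<h)&(z>0)
    q=W[m]
    if len(q)>5: print(n,m.sum(),(q.max(0)+q.min(0))/2,q.mean(0),np.ptp(q,axis=0),np.median(q[:,2]))
E
```

```text
time: 11.35
ee_pos: [0.439, -0.255, 0.0543]
orientation: [-1.571, 0.0, 0.0]
force: [0.1, -0.4, -0.2]
finger_gap: -0.0002
time: 12.55
ee_pos: [0.439, -0.255, 0.0543]
orientation: [-1.571, 0.0, 0.0]
force: [1.6, 0.8, -0.4]
finger_gap: -0.0001
time: 13.35
ee_pos: [0.4396, -0.2553, 0.2152]
orientation: [-1.572, -0.002, 0.0]
force: [-0.1, 0.7, 0.7]
finger_gap: 0.0
time: 14.25
ee_pos: [0.5906, -0.2958, 0.2134]
orientation: [-1.57, 0.002, -0.001]
force: [0.4, -0.2, -0.9]
finger_gap: -0.0
14.25 [ 0.5905547  -0.29584217  0.21335577] [-1.57012864e+00  2.09666885e-03 -5.37958222e-04] -4.393762454860019e-05 [ 0.41335546 -0.21932771 -0.88321593]
scene 68 tip z [-0.01118759 -0.01074273 -0.0106897  -0.00920711 -0.00895908] xy off [0.00987066 0.00178351]
side 93 tip z [-0.00770725 -0.00542245 -0.00494557 -0.00489919 -0.00404058] xy off [-7.36618215e-05 -8.78404622e-03]
but 946 [ 0.59016241 -0.29446068  0.06088546] [ 0.59018811 -0.29378024  0.06120949] [0.03360167 0.03465448 0.0054126 ] 0.061260730839117095
```

View pics/w5.png

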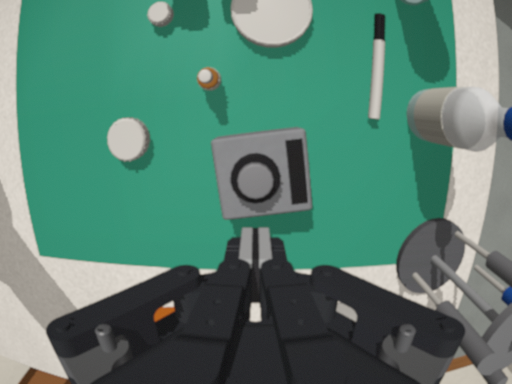

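```bash
python3 -m inch '[{"tx":0,"ty":0,"tz":-15,"roll":0,"claw":0},{"tx":0,"ty":0,"tz":-40,"roll":0,"claw":0},{"tx":0,"ty":0,"tz":-70,"roll":0,"claw":0},{"tx":0,"ty":0,"tz":-100,"roll":0,"claw":0},{"tx":0,"ty":0,"tz":-120,"roll":0,"claw":0},{"tx":0,"ty":0,"tz":-132,"roll":0,"claw":0},{"tx":0,"ty":0,"tz":-134,"roll":0,"claw":0},{"tx":0,"ty":0,"tz":-134,"roll":0,"claw":0},{"tx":0,"ty":0,"tz":-134,"roll":0,"claw":0}]' && python3 look.py 6
python3 - <<'E'
import cv2,numpy as np
a=cv2.imread("pics/scene6.png")[140:240,150:260]; b=cv2.imread("pics/side6.png")[170:280,220:340]
cv2.imwrite("pics/zoom6.png",np.hstack([cv2.resize(x,(390,350),interpolation=cv2.INTER_CUBIC) for x in (a,b)]))
E
```

```text
time: 15.3
ee_pos: [0.5928, -0.2964, 0.0815]
orientation: [-1.572, -0.002, -0.0]
force: [0.5, 0.4, 0.7]
finger_gap: -0.0001
15.3 [ 0.5928139  -0.29643837  0.08151739] [-1.57170611e+00 -1.96654053e-03 -2.65017038e-05] -7.152176854206161e-05 [0.46957433 0.36550793 0.68862587]
scene 134 tip z [-0.02995563 -0.02991815 -0.02988716 -0.0298474  -0.02984077] xy off [0.00761843 0.00314371]
side 215 tip z [-0.02997685 -0.02986786 -0.02985533 -0.02985324 -0.02973261] xy off [-0.00379021 -0.00780258]
```

View pics/zoom6.png

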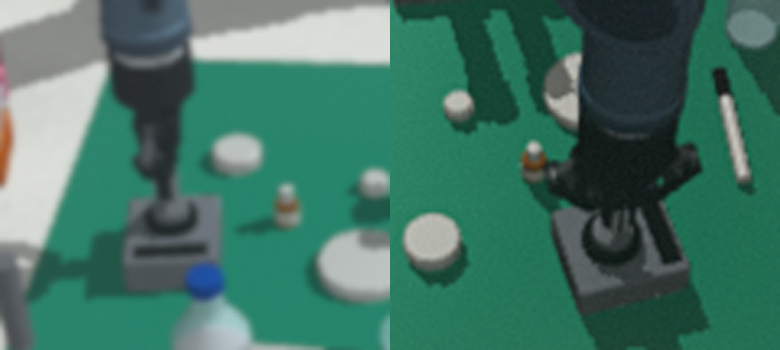

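```bash
python3 -m inch '[{"tx":0,"ty":0,"tz":-3,"roll":0,"claw":0},{"tx":0,"ty":0,"tz":-6,"roll":0,"claw":0},{"tx":0,"ty":0,"tz":-8,"roll":0,"claw":0},{"tx":0,"ty":0,"tz":-10,"roll":0,"claw":0},{"tx":0,"ty":0,"tz":-12,"roll":0,"claw":0},{"tx":0,"ty":0,"tz":-12,"roll":0,"claw":0},{"tx":0,"ty":0,"tz":-12,"roll":0,"claw":0}]'
```

```text
time: 16.15
ee_pos: [0.592, -0.2959, 0.0684]
orientation: [-1.571, 0.0, 0.0]
force: [-1.3, 0.1, 4.4]
finger_gap: 0.0001
```

```bash
python3 -m inch '[{"tx":0,"ty":0,"tz":-1,"roll":0,"claw":0},{"tx":0,"ty":0,"tz":-2,"roll":0,"claw":0},{"tx":0,"ty":0,"tz":-2,"roll":0,"claw":0},{"tx":0,"ty":0,"tz":-2,"roll":0,"claw":0}]'
```

```text
time: 16.55
ee_pos: [0.592, -0.296, 0.0671]
orientation: [-1.571, -0.0, -0.0]
force: [-2.8, 2.1, 10.5]
finger_gap: -0.0001
```

```bash
python3 -m inch '[{"tx":0,"ty":0,"tz":-1,"roll":0,"claw":0},{"tx":0,"ty":0,"tz":-1,"roll":0,"claw":0},{"tx":0,"ty":0,"tz":-1,"roll":0,"claw":0},{"tx":0,"ty":0,"tz":-1,"roll":0,"claw":0}]'
```

```text
time: 16.95
ee_pos: [0.5921, -0.296, 0.0669]
orientation: [-1.571, -0.0, -0.0]
force: [-6.6, 4.0, 17.3]
finger_gap: 0.0001
```

The button is against its stop: 17 N, and no further travel when commanded 1 mm lower. Releasing and rising.

```bash
python3 -m inch '[{"tx":0,"ty":0,"tz":3,"roll":0,"claw":0},{"tx":0,"ty":0,"tz":8,"roll":0,"claw":0},{"tx":0,"ty":0,"tz":18,"roll":0,"claw":0},{"tx":0,"ty":0,"tz":45,"roll":0,"claw":0},{"tx":0,"ty":0,"tz":75,"roll":0,"claw":0},{"tx":0,"ty":0,"tz":105,"roll":0,"claw":0},{"tx":0,"ty":0,"tz":135,"roll":0,"claw":0},{"tx":0,"ty":0,"tz":148,"roll":0,"claw":0},{"tx":0,"ty":0,"tz":148,"roll":0,"claw":0},{"tx":0,"ty":0,"tz":148,"roll":0,"claw":0},{"tx":0,"ty":0,"tz":148,"roll":0,"claw":0}]'; python3 look.py 7; python3 - <<'E'
import numpy as np
d=np.load("w7.npz");W=d["W"];z=d["z"]
m=(np.hypot(W[...,0]-.591,W[...,1]+.295)<.012)&(z>0)&(W[...,2]<.1)
print(np.median(W[m][:,2]))
E
```

```text
time: 18.05
ee_pos: [0.591, -0.2954, 0.2113]
orientation: [-1.57, 0.003, 0.0]
force: [0.0, -0.0, -0.7]
finger_gap: -0.0003
18.05 [ 0.59098734 -0.29543596  0.21125053] [-1.56955150e+00  3.00604079e-03  1.45260957e-04] -0.0003212753077475225 [ 0.01428251 -0.01064461 -0.65056911]
scene 65 tip z [-0.00895077 -0.00850416 -0.00765977 -0.00734319 -0.00560437] xy off [0.01086706 0.00200308]
side 89 tip z [-0.00839824 -0.00798676 -0.00778661 -0.00719522 -0.00566294] xy off [ 2.31379056e-05 -9.05106324e-03]
0.06146643442467392
```

View pics/side7.png

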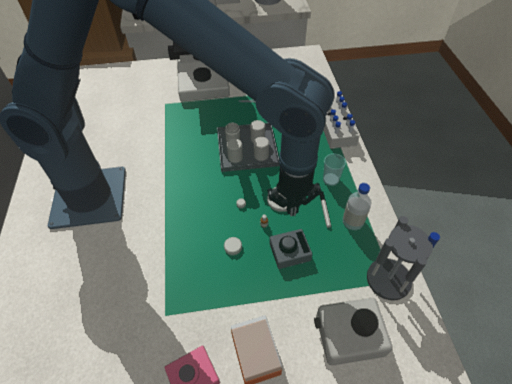

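The button is up again (61 mm before, 61 mm now), the jars, caps and vial are where they were, and the hand is clear.

```bash
python3 -c "
from rig import *
print(sign_off())"
```

```text
the job is handed in; nothing more can be done
None
```

The job is done as asked and handed in at about 18 s of the 58 s allowed.

- **Open jar:** it stands in the tray place nearest the base on the left, at about (0.487, 0.185). I held the shut fingertips about 25 mm above the middle of its mouth, still, for over 2 s.
- **Loose cap:** I raised the hand and pointed the same way at the 51 mm cap, at about (0.439, -0.255). The tips were about 25 mm above its top for over 2 s.
- **Recorder button:** I raised the hand again and pressed the grey recorder's button, not the pink look-alike's. At 17 N it went no further when I commanded 1 mm more, so I took it as fully down. The measured tip height (about 56 mm, from a 61 mm rest) suggests about 5 mm of travel, not 6 mm, which is within the calibration error.

**Last checks:** the button top is back at 61 mm, as before the press. The side picture shows the jars, caps and vial where they were. The wrist force is about zero apart from the press, and the hand is clear of everything.

**Disagreements:** the three cameras' estimates of the open jar and cap centres differed by up to about 6 mm. I used values in between. One early move command was refused because a field was missing, and nothing moved.

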